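Tighten the ring collar of a model arm's turntable with the turning bar

ROBOT

A 7-joint arm with a two-finger parallel gripper is mounted at the origin on the work surface. World frame = base frame: x ahead of the robot, y to its left, z up, the work surface at z = 0. Lengths are in m, angles in rad, forces in N, time in s.
With the tool pointing down it reaches from about 0.4 to 0.875 m from the base axis. Payload 6.5 kg.
Tool frame: the origin (TCP) lies midway between the tips of the shut fingers; the grasp point (between the pads) lies grip_point_offset behind it (grip_point_offset is the distance from the TCP to the grasp point, in m); z points along the fingers, y is the line along which they close (so a half turn about z gives the same grasp; the last joint's range is limited). The gripper opens to 88 mm and grips with 3 to 60 N. Pads are 18 mm wide; open, the fingers measure 123 mm over their backs; the gripper's body (75 mm by 187 mm) begins 45 mm behind the grasp point.
Start: joints at [-1.2, 0.536, -0.004, 1.538, 0.003, 1.067, -0.071], TCP at [0.275, 0.589, 0.239] pointing down, gripper open.
Joint ranges: [-2.7, 2.7], [-0.37, 2.16], [-1.27, 1.26], [0.24, 2.4], [-1.31, 4.45], [0.19, 1.91], [-2.76, 2.76]. Speed limits (rad/s): [2.39, 2.39, 3.14, 3.14, 3.14, 3.14, 3.14].

INTERFACE

Orientations are given as a rotation vector (axis times angle).
In Python, from station import * gives the robot as it stands. The module is installed in compiled form; this text tells all that it offers.
- The arm moves only by the tool step_arm, never from a script. Its argument "rows" is a list of rows, each an object with "travel": the shift along the tool's x, y, z as a fraction of full scale, a list of three; "delta_rot": the turn, a rotation vector about the tool's x, y, z as a fraction of full scale, a list of three; "claw": the opening in per cent of the stroke, from 0 (shut) to 100 (fully open). A call has 1 to 12 rows; each row shifts and turns the commanded pose from where the row before left it, along the tool's axes as they then stand; what a row does not reach is not made up. Full scale, the value 1, is 20 mm for a shift and 4 degrees for a turn. A row lasts 1/10 s, in which the tool goes at most 50 mm and 8.59 degrees, less where a joint would pass 70% of its speed; a pose out of reach is approached as far as the arm can. A call with a number of a shift or a turn outside -1 to 1 is refused whole. A call with a gripper value outside its range is refused whole. The fingers move at their own pace and stop on an object; "newtons" is the grip in N (left out, the last holds). Time passes only in rows, so rows that do not move let the fingers close. It gives the time, the measured TCP pose, the force and the opening at its end, in the units of the state.
- read_state(): the state, without advancing time (a new reading comes with each control period).
- snapshot(name): name is "scene" or "top"; returns the picture (384x512x3 uint8, red, green, blue); there is no depth.
- camera_params(name): a dict with "fx", "fy", "cx", "cy" (pixels), "rvec" (rotation vector, rad) and "tvec" (3), from world to camera coordinates, as OpenCV has them. Camera axes: x right, y down, z forward; pixel columns grow to the right and rows downward; lengths in m; the calibration is good to about 2 mm. A picture is of the moment at which its call begins. camera_params takes no time and is no camera call.
- job_done(): hands the job in, once; it reports no verdict.
Trained networks look in the newest picture that a camera, given by its name, has taken for a name from the list of things; names that differ only in an ending like _2 or _b are one class to them, and where a whole thing is asked for, a point or a joint stands for the part that bears it (a point fixed in the world has none). Each returns a list of dicts, best first, with "p" (0 to 1); they miss things now and then, are a little off and sometimes report something else, mostly with a low value. They report only what shows in the picture. A call takes as long as a camera call. They do not tell look-alikes from the thing itself.
- boxes_of(name, camera): "bbox" ([left, top, right, bottom] as shares, 0 to 1, of the picture: columns of its width, rows of its height, round what is visible of it).
- cut_out(name, camera): "region" (384x512 bool, what is visible of it) and "bbox" ([left, top, right, bottom] as shares, 0 to 1, of the picture: columns of its width, rows of its height, round what is visible of it).
The state is a dict: "clock": time; "q": joint angles; "joint_velocities": joint speeds; "joint_torque": joint torques, N m; "eef_pos": TCP position; "orientation": TCP orientation; "contact_force": force on the tool from outside, world axes, zero at the start; "wrist_torque": the same for the moment, N m; "grip_width": finger opening in m.
Only numpy, scipy, OpenCV 4.12 (cv2) and the standard library are available. Lean on these libraries where they do the work, as an engineer would, in place of code of your own. Each camera call takes 0.05 s, during which the arm holds its last target. There are 200 camera calls.

TASK

Take the turning bar (the tool with the plain square handle) from the tool block and tighten the ring collar on the model arm's base with it: put the bar's pin down into a hole of the collar, swing it clockwise as seen from above, lift it out, put it into the next hole that has come round, and swing again until the collar's lug is fully up against the stop block. Leave the bar standing upright in its last hole and let go of it.

Things in the scene. Friction and masses are not known exactly. Their poses are not given: they have to be found in the camera images.
- bar: Loose steel turning bar, upright in one of 3 sockets 65 mm apart in a row along its y (within 10 deg); the only square handle. Origin: pin tip, z up. Pin 10 mm wide, tapered tip, 0-20 mm up; flange 28 mm wide at 20-25, rests on the block (or collar); handle 18 x 18 at 25-95, faces square to x, y. Pinch along x (free). Beside it, as tall: round-handled driver, T-key. 0.18 kg
- base: Wooden base 220 x 190 mm. Origin: table level on the collar's axis; x towards robot (within 20 deg). Collar 116 mm wide, flat top 37 mm up, round a 40 mm post 44 up. Holes 20 mm wide, 24 deep, on a 40 mm radius; pin fully in: its tip 17 mm up. A deck 39-47 mm up hides the near half, x > -4 mm, and stops the flange: pin only where x < -18, so one swing is too short. Servos 51 high at x 103-127
- collar (a joint): Collar turn in rad, growing clockwise seen from above; starts 0 to 0.35, hard stop at 2.6 (lug meets stop block). Stays where left; turns with 2 N at a hole. Six holes, k = 0 to 5: a = joint - 0.785 + 1.047 k, centre at (-0.040 cos a, 0.040 sin a) m in the base's frame (a: clockwise from its -x).
- lug (a point): Outer end of the lug, a 12 mm wide block on the collar's rim, 68 mm from the axis, 33 mm above the table. It starts on the base's -y side and travels round the far side (-x) to its +y side. There the stop block, fixed steel, 12 x 12 mm, 42 mm high, stands by the rim, 66 mm from the axis, 79 deg clockwise from the base's -x.
There are look-alikes about, which are no part of the job. What is shaped like the bar but blue is not meant.

How it is judged:
On the way, in this order (a step that is already met when the one before it is completed fails the run):
1. the bar's pin is down in a hole and the collar has been turned some way with it (lug moved 12 mm or more) (z of bar in the frame of base below 0.026 m and horizontal distance between bar and base between 0.026 and 0.054 m and distance of lug from where it was at the start of the episode above 0.012 m), for 0.1 s.
2. the bar has been lifted out of the collar (z of bar in the frame of base above 0.04 m), for 0.1 s.
3. the bar is down in a hole again and the collar has come home to its stop (z of bar in the frame of base below 0.026 m and horizontal distance between bar and base between 0.026 and 0.054 m and value of joint collar above 2.43 rad), for 0.2 s.
At the end, for the whole second after the job is handed in: The collar is within 10 degrees of its stop (joint above 2.43 rad), and the bar stands released and at rest in a hole of the collar, its pin at least 11 mm deep (tip under 26 mm above the table), leaning less than about 14 degrees (all of step 3 and angle between bar's own z axis and vertical below 0.25 rad and linear speed of bar below 0.02 m/s); the robot touches nothing.
It also fails if it takes over 48 s, if anything falls off the work surface, if the arm or the gripper's body presses on something with over 40 N, if the wrist force passes 120 N, or if a joint passes its speed limit or range.

## Working session

There is one attempt and no reset: what is moved stays moved. The work goes in short steps, Python scripts to look and compute and a tool call to move; the robot and the scene stay as the last step left them, time stands still between calls to the robot, and variables do not carry over. Pictures are saved under pics/ and viewed, on a budget of 10 in all, crops included, one or two more only if the job needs it, and the job is handed in when it is done.

Besides the shell and the picture viewer there is one more tool, called after "Call:" as name([rows], argument=value, ...), one row to a line, values as JSON. step_arm: Moves the arm, as the interface text tells. Its arguments: {"type":"object","properties":{"rows":{"type":"array"},"newtons":{"type":"number"}},"required":["rows"]}

```bash
mkdir -p pics
cat > h.py <<'E'
from station import *
import numpy as np, cv2
from scipy.spatial.transform import Rotation as R
def cam(n):
    c=camera_params(n); K=np.array([[c['fx'],0,c['cx']],[0,c['fy'],c['cy']],[0,0,1.]])
    return K,np.array(c['rvec'],float),np.array(c['tvec'],float)
def proj(P,n):
    K,r,t=cam(n); return cv2.projectPoints(np.array(P,float).reshape(-1,1,3),r,t,K,None)[0].reshape(-1,2)
def unproj(uv,z,n):
    K,r,t=cam(n); M=R.from_rotvec(r).as_matrix(); o=-M.T@t
    uv=np.atleast_2d(uv); d=np.c_[uv,np.ones(len(uv))]@np.linalg.inv(K).T@M
    return o+d*((z-o[2])/d[:,2])[:,None]
def save(im,f,s=1): cv2.imwrite('pics/'+f,cv2.resize(im,None,fx=s,fy=s,interpolation=cv2.INTER_CUBIC)[:,:,::-1])
E
python3 - <<'E'
from h import *
s=read_state();print({k:np.round(v,3) for k,v in s.items()})
for n in('scene','top'):
    im=snapshot(n);save(im,n+'0.png',1.56)
    K,r,t=cam(n);print(n,K[0,0],-R.from_rotvec(r).as_matrix().T@t)
    for o in('bar','base','collar','lug'):
        for d in boxes_of(o,n)[:4]:print(n,o,round(d['p'],2),np.round(np.array(d['bbox'])*[512,384,512,384],1))
E
```

```text
{'clock': np.float64(0.0), 'q': array([-1.2  ,  0.537, -0.004,  1.539,  0.003,  1.067, -0.071]), 'joint_velocities': array([-0.001, -0.001,  0.001, -0.001, -0.001, -0.001, -0.   ]), 'joint_torque': array([ 0.0000e+00, -5.7100e+01,  9.9100e-01, -2.5161e+01, -5.6000e-02,
        1.8000e-02,  0.0000e+00]), 'eef_pos': array([0.275, 0.588, 0.238]), 'orientation': array([-6.800e-01, -3.067e+00,  3.000e-03]), 'contact_force': array([-0.228,  0.047, -0.619]), 'wrist_torque': array([-0.037, -0.046,  0.024]), 'grip_width': np.float64(0.088)}
scene 359.59852940342324 [ 0.85170891 -0.11608404  0.70133878]
scene bar 0.86 [259.3 189.1 272.8 215.8]
scene bar 0.81 [270.6 212.9 286.3 242.1]
scene bar 0.73 [299.5 180.6 314.  205.1]
scene bar 0.62 [282.9 149.2 299.6 176.7]
scene base 0.74 [ 84.5 185.4 209.4 312.6]
scene collar 0.73 [121.8 236.5 187.8 279.3]
scene lug 0.87 [118.5 240.8 182.8 284.9]
top 434.6925762569913 [0.40333516 0.07783618 0.87699061]
top bar 0.75 [249.7 187.7 264.1 202.8]
top bar 0.53 [252.9 157.7 265.8 173.9]
top bar 0.51 [203.2 169.6 216.9 187.9]
top bar 0.45 [202.3 217.2 220.4 232.5]
top base 0.68 [325.8 171.9 433.3 283.7]
top collar 0.57 [348.8 181.7 412.4 210.1]
```

View pics/scene0.png

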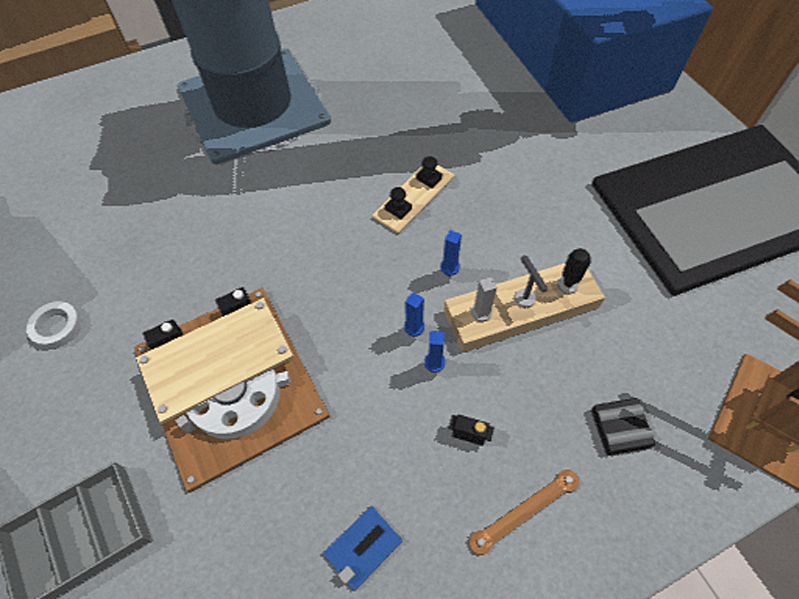

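View pics/top0.png

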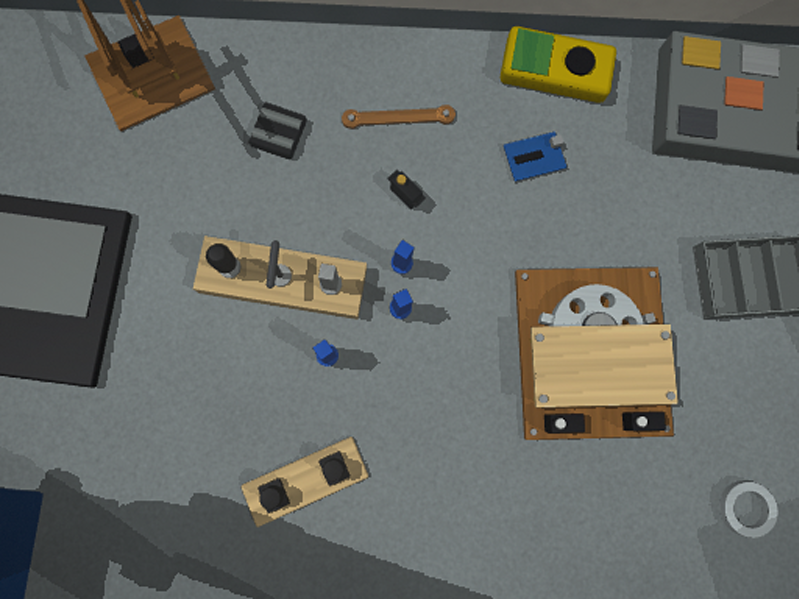

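Scene: the grey bar at about (485,298), T-key and driver beside it; blue look-alikes at (452,253), (414,315) and (435,352). Top: bar at (329,277), base centred at about (598,350), lug at left (547,319), stop block at right (650,319). I'll zoom in on those.

Run:
```python
from h import *
t=snapshot('top');s=snapshot('scene')
a=cv2.resize(t[165:225,340:430],None,fx=8.5,fy=8.5,interpolation=cv2.INTER_CUBIC)[:, :]
cv2.imwrite('pics/c1.png',a[:,:,::-1])
b=cv2.resize(t[150:206,180:240],None,fx=6,fy=6,interpolation=cv2.INTER_CUBIC)
c=cv2.resize(s[160:216,285:345],None,fx=6,fy=6,interpolation=cv2.INTER_CUBIC)
cv2.imwrite('pics/c2.png',np.hstack([b,c])[:,:,::-1])
d=cv2.resize(s[180:320,80:215],None,fx=4.2,fy=4.2,interpolation=cv2.INTER_CUBIC);cv2.imwrite('pics/c3.png',d[:,:,::-1])
for z in(0.0,.037,.095):print(z,unproj([[211,178],[383,207]],z,'top').round(3).tolist())
```

```text
0.0 [[0.581, 0.142, 0.0], [0.533, -0.214, 0.0]]
0.037 [[0.573, 0.139, 0.037], [0.528, -0.202, 0.037]]
0.095 [[0.562, 0.135, 0.095], [0.519, -0.182, 0.095]]
```

View pics/c1.png

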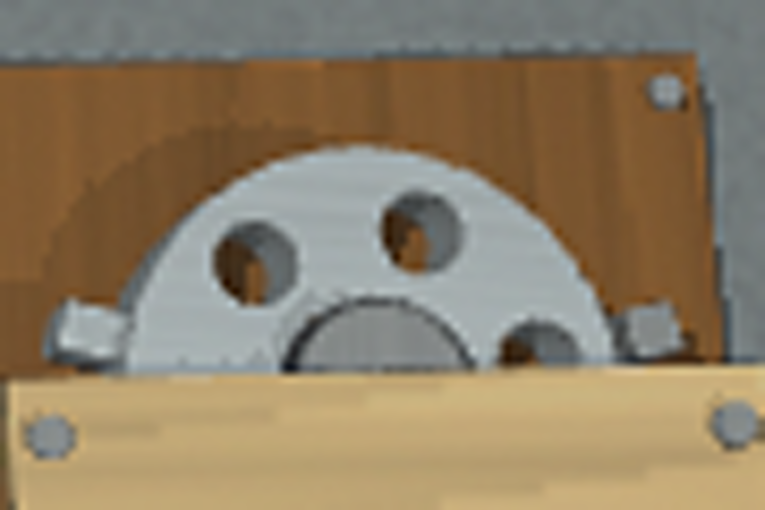

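View pics/c2.png

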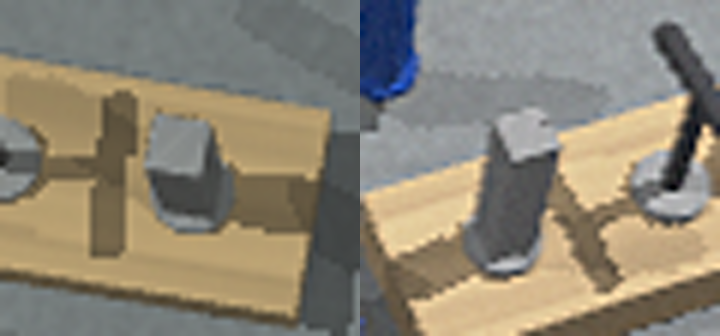

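View pics/c3.png

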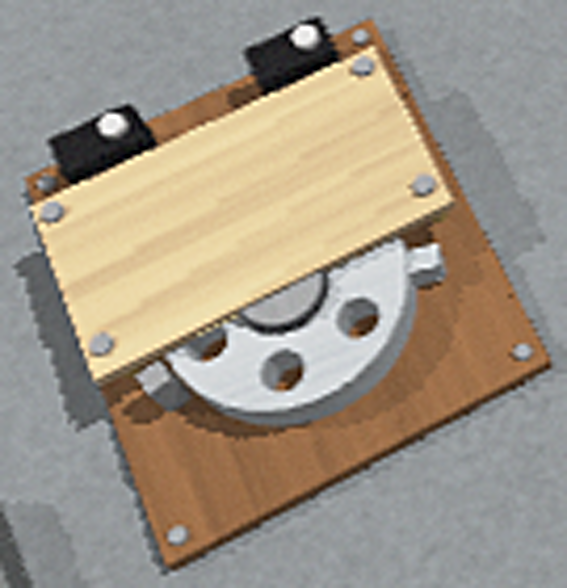

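Crop c1 (top, ×8.5): holes at (256,263), (422,232) and partly (540,362); lug at (93,327), stop block at (655,330), deck edge at row ~375. Crop c2: bar top centre at (180,145) in top and (166,133) in scene. Crop c3 (scene, ×4.2): holes at (360,317) and (283,370). Now I'll fit the poses.

```bash
cat > fit.py <<'E'
from h import *
from scipy.optimize import least_squares
def px(p,s,o): return (np.array(p,float)+.5)/s-.5+np.array(o)
def bp(P,b):
    P=np.atleast_2d(P); c,s=np.cos(b[2]),np.sin(b[2])
    return np.c_[b[0]+c*P[:,0]-s*P[:,1],b[1]+s*P[:,0]+c*P[:,1],P[:,2]]
def hole(j,k,z=.037,r=.04):
    a=j-.785+1.047*k; return [-r*np.cos(a),r*np.sin(a),z]
E
python3 - <<'E'
from fit import *
import station; print([n for n in dir(station) if n[0]!='_'], getattr(station,'grip_point_offset',None))
T=lambda p:px(p,8.5,(340,165)); S=lambda p:px(p,4.2,(80,180))
rimT=T([(365,147),(133,350),(610,345),(210,200),(515,205)])
dkT=T([(10,381),(765,367)]); dkS=S([(105,375),(452,200)])
sb=np.radians(79)
def res(b):
    j=b[3]; r=[]
    r+=[proj(bp([hole(j,0),hole(j,1)],b),'top')-T([(256,263),(422,232)])]
    r+=[proj(bp([hole(j,0),hole(j,1)],b),'scene')-S([(360,317),(283,370)])]
    r+=[.5*(proj(bp([[-.066*np.cos(sb),.066*np.sin(sb),.042]],b),'top')-T((655,328)))]
    out=np.concatenate(r).ravel()
    q=unproj(rimT,.037,'top')[:,:2]-b[:2]; out=np.r_[out,(np.hypot(*q.T)-.058)*500]
    n=np.array([np.cos(b[2]),np.sin(b[2])])
    q=np.vstack([unproj(dkT,.047,'top'),unproj(dkS,.047,'scene')])[:,:2]-b[:2]
    return np.r_[out,(q@n+.004)*500]
f=least_squares(res,[.525,-.2,3.1,.15]);print(f.x.round(4),f.fun.round(2))
np.save('b.npy',f.x)
u=[px((180,145),6,(180,150)),px((166,133),6,(285,160))]
g=least_squares(lambda P:np.r_[proj(P,'top')[0]-u[0],proj(P,'scene')[0]-u[1]],[.56,.13,.12]);print('bartop',g.x.round(4),g.fun.round(2))
c=unproj(px([(153,115),(212,120),(207,177),(146,168)],6,(180,150)),g.x[2],'top')[:,:2]
for i in range(4): d=c[(i+1)%4]-c[i]; print(np.degrees(np.arctan2(d[1],d[0])).round(1),np.hypot(*d).round(4))
r=unproj(px([(0,57),(330,110)],6,(180,150)),.05,'top');d=r[1]-r[0];print('row',np.degrees(np.arctan2(d[1],d[0])))
# flange bottom centre both
u=[px((190,197),6,(180,150)),px((145,243),6,(285,160))]
g=least_squares(lambda P:np.r_[proj(P,'top')[0]-u[0],proj(P,'scene')[0]-u[1]],[.56,.13,.12]);print('flange',g.x.round(4),g.fun.round(2))
print(read_state()['clock'])
E
```

```text
['PlanningError', 'boxes_of', 'camera_params', 'cut_out', 'grip_point_offset', 'job_done', 'read_state', 'snapshot'] 0.0187
[ 0.5199 -0.2026  3.1983  0.1124] [ 0.25  0.03  0.21  0.32  0.   -0.14  0.28 -0.31 -0.09  0.21  0.19 -0.58
 -0.36  0.13 -0.39  0.14  0.42 -0.1   0.12]
bartop [0.5673 0.1365 0.1038] [ 0.3   0.17  0.36 -0.03]
-92.8 0.0179
177.7 0.0177
83.6 0.0186
-4.5 0.0165
row -97.15402196302328
flange [0.5665 0.1385 0.0263] [ 0.13  0.07  0.16 -0.01]
0.6
```

Call:
step_arm([
  {"travel":[0,0,0],"delta_rot":[0,0,1],"claw":100},
  {"travel":[0,0,0],"delta_rot":[0,0,1],"claw":100},
  {"travel":[0,0,0],"delta_rot":[0,0,1],"claw":100},
  {"travel":[0,0,0],"delta_rot":[0,0,1],"claw":100},
  {"travel":[0,0,0],"delta_rot":[0,0,1],"claw":100},
  {"travel":[0,0,0],"delta_rot":[0,0,1],"claw":100},
  {"travel":[0,0,0],"delta_rot":[0,0,1],"claw":100},
  {"travel":[0,0,0],"delta_rot":[0,0,1],"claw":100},
  {"travel":[0,0,0],"delta_rot":[0,0,1],"claw":100},
  {"travel":[0,0,0],"delta_rot":[0,0,1],"claw":100},
  {"travel":[0,0,0],"delta_rot":[0,0,1],"claw":100},
  {"travel":[0,0,0],"delta_rot":[0,0,1],"claw":100},
])

```text
clock: 1.8
eef_pos: [0.2749, 0.589, 0.2387]
orientation: [-1.873, -2.522, -0.0]
contact_force: [0.8, 0.4, 0.1]
grip_width: 0.0882
```

Call:
step_arm([
  {"travel":[0,0,0],"delta_rot":[0,0,1],"claw":100},
  {"travel":[0,0,0],"delta_rot":[0,0,1],"claw":100},
  {"travel":[0,0,0],"delta_rot":[0,0,1],"claw":100},
  {"travel":[0,0,0],"delta_rot":[0,0,1],"claw":100},
  {"travel":[0,0,0],"delta_rot":[0,0,1],"claw":100},
  {"travel":[0,0,0],"delta_rot":[0,0,0.4],"claw":100},
  {"travel":[-0.97,0.74,0],"delta_rot":[0,0,0],"claw":100},
  {"travel":[-0.97,0.74,0],"delta_rot":[0,0,0],"claw":100},
  {"travel":[-0.97,0.74,0],"delta_rot":[0,0,0],"claw":100},
  {"travel":[-0.97,0.74,0],"delta_rot":[0,0,0],"claw":100},
  {"travel":[-0.97,0.74,0],"delta_rot":[0,0,0],"claw":100},
  {"travel":[-0.97,0.74,0],"delta_rot":[0,0,0],"claw":100},
])

```text
clock: 3.0
eef_pos: [0.3546, 0.465, 0.2389]
orientation: [-2.308, -2.131, -0.0]
contact_force: [0.4, 0.2, -0.2]
grip_width: 0.0883
```

Call:
step_arm([
  {"travel":[-0.97,0.74,0],"delta_rot":[0,0,0],"claw":100},
  {"travel":[-0.97,0.74,0],"delta_rot":[0,0,0],"claw":100},
  {"travel":[-0.97,0.74,0],"delta_rot":[0,0,0],"claw":100},
  {"travel":[-0.97,0.74,0],"delta_rot":[0,0,0],"claw":100},
  {"travel":[-0.97,0.74,0],"delta_rot":[0,0,0],"claw":100},
  {"travel":[-0.97,0.74,0],"delta_rot":[0,0,0],"claw":100},
  {"travel":[-0.97,0.74,0],"delta_rot":[0,0,0],"claw":100},
  {"travel":[-0.97,0.74,0],"delta_rot":[0,0,0],"claw":100},
  {"travel":[-0.97,0.74,0],"delta_rot":[0,0,0],"claw":100},
  {"travel":[-0.97,0.74,0],"delta_rot":[0,0,0],"claw":100},
  {"travel":[-0.97,0.74,0],"delta_rot":[0,0,0],"claw":100},
  {"travel":[-0.97,0.74,0],"delta_rot":[0,0,0],"claw":100},
])

```text
clock: 4.2
eef_pos: [0.5129, 0.2186, 0.2389]
orientation: [2.308, 2.131, 0.001]
contact_force: [-0.3, 0.2, 0.3]
grip_width: 0.088
```

Call:
step_arm([
  {"travel":[-0.97,0.74,0],"delta_rot":[0,0,0],"claw":100},
  {"travel":[-0.97,0.74,0],"delta_rot":[0,0,0],"claw":100},
  {"travel":[-0.97,0.74,0],"delta_rot":[0,0,0],"claw":100},
  {"travel":[-0.97,0.74,0],"delta_rot":[0,0,0],"claw":100},
  {"travel":[0,0,0],"delta_rot":[0,0,0],"claw":100},
  {"travel":[0,0,0],"delta_rot":[0,0,0],"claw":100},
])

```text
clock: 4.8
eef_pos: [0.565, 0.1373, 0.2387]
orientation: [-2.309, -2.129, 0.0]
contact_force: [0.4, 0.4, -0.6]
grip_width: 0.0884
```

Call:
step_arm([
  {"travel":[0,0.1,1],"delta_rot":[0,0,0],"claw":100},
  {"travel":[0,0,1],"delta_rot":[0,0,0],"claw":100},
  {"travel":[0,0,1],"delta_rot":[0,0,0],"claw":100},
  {"travel":[0,0,1],"delta_rot":[0,0,0],"claw":100},
  {"travel":[0,0,1],"delta_rot":[0,0,0],"claw":100},
  {"travel":[0,0,1],"delta_rot":[0,0,0],"claw":100},
  {"travel":[0,0,1],"delta_rot":[0,0,0],"claw":100},
  {"travel":[0,0,1],"delta_rot":[0,0,0],"claw":100},
  {"travel":[0,0,0.8],"delta_rot":[0,0,0],"claw":100},
  {"travel":[0,0,0],"delta_rot":[0,0,0],"claw":100},
])

```text
clock: 5.8
eef_pos: [0.5651, 0.1381, 0.0608]
orientation: [-2.306, -2.13, 0.005]
contact_force: [0.3, -0.3, 0.5]
grip_width: 0.0884
```

Call:
step_arm([
  {"travel":[0,0,0],"delta_rot":[0,0,0],"claw":0},
  {"travel":[0,0,0],"delta_rot":[0,0,0],"claw":0},
  {"travel":[0,0,0],"delta_rot":[0,0,0],"claw":0},
  {"travel":[0,0,0],"delta_rot":[0,0,0],"claw":0},
  {"travel":[0,0,0],"delta_rot":[0,0,0],"claw":0},
  {"travel":[0,0,0],"delta_rot":[0,0,0],"claw":0},
  {"travel":[0,0,0],"delta_rot":[0,0,0],"claw":0},
  {"travel":[0,0,0],"delta_rot":[0,0,0],"claw":0},
], newtons=30)

```text
clock: 6.6
eef_pos: [0.5671, 0.1371, 0.0627]
orientation: [-2.309, -2.13, -0.0]
contact_force: [-0.6, 0.2, -0.1]
grip_width: 0.026
```

Call:
step_arm([
  {"travel":[0,0,0],"delta_rot":[0,0,0],"claw":0},
  {"travel":[0,0,0],"delta_rot":[0,0,0],"claw":0},
  {"travel":[0,0,0],"delta_rot":[0,0,0],"claw":0},
])

```text
clock: 6.9
eef_pos: [0.5672, 0.1372, 0.0627]
orientation: [2.309, 2.13, 0.0]
contact_force: [-0.0, -0.2, 0.6]
grip_width: 0.0177
```

Call:
step_arm([
  {"travel":[0,0,-0.5],"delta_rot":[0,0,0],"claw":0},
  {"travel":[0,0,-1],"delta_rot":[0,0,0],"claw":0},
  {"travel":[0,0,-1],"delta_rot":[0,0,0],"claw":0},
  {"travel":[0,0,-1],"delta_rot":[0,0,0],"claw":0},
  {"travel":[0,0,-1],"delta_rot":[0,0,0],"claw":0},
  {"travel":[0,0,0],"delta_rot":[0,0,0],"claw":0},
  {"travel":[0,0,0],"delta_rot":[0,0,0],"claw":0},
])

```text
clock: 7.6
eef_pos: [0.5669, 0.1373, 0.1528]
orientation: [-2.309, -2.13, -0.001]
contact_force: [1.0, -0.2, -1.4]
grip_width: 0.0179
```

Run:
```python
from fit import *
t=snapshot('top');s=snapshot('scene')
a=t[120:220,175:245];b=s[130:230,270:340]
cv2.imwrite('pics/g.png',cv2.resize(np.hstack([a,b]),None,fx=5,fy=5,interpolation=cv2.INTER_CUBIC)[:,:,::-1])
st=read_state();print(st['eef_pos'],st['orientation'],st['grip_width'],st['contact_force'])
b=np.load('b.npy')
for k in(0,5):
  for j in (b[3],1.6,2.6):print(k,j,bp([hole(j,k)],b).round(4))
```

```text
[0.56619545 0.13701892 0.15167328] [-2.30848833 -2.12954398  0.00272636] 0.01770764657480297 [ 0.0317125   0.45548221 -1.22332813]
0 0.11242147672672591 [[ 0.5498 -0.1759  0.037 ]]
0 1.6 [[ 0.549  -0.2301  0.037 ]]
0 2.6 [[ 0.5125 -0.2419  0.037 ]]
5 0.11242147672672591 [[ 0.5117 -0.1634  0.037 ]]
5 1.6 [[ 0.5583 -0.1911  0.037 ]]
5 2.6 [[ 0.5503 -0.2287  0.037 ]]
```

View pics/g.png

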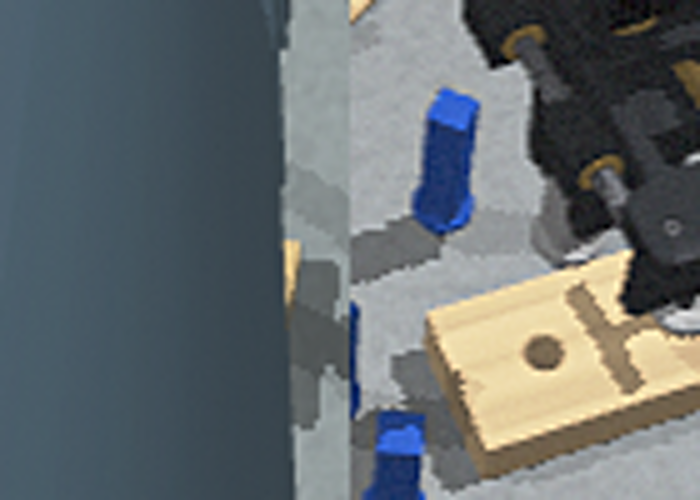

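Call:
step_arm([
  {"travel":[0,0,-1],"delta_rot":[0,0,0],"claw":0},
  {"travel":[0,0,-1],"delta_rot":[0,0,0],"claw":0},
  {"travel":[0,0,-1],"delta_rot":[0,0,0],"claw":0},
  {"travel":[-0.98,0.025,0],"delta_rot":[0,0,0],"claw":0},
  {"travel":[-0.98,0.025,0],"delta_rot":[0,0,0],"claw":0},
  {"travel":[-0.98,0.025,0],"delta_rot":[0,0,0],"claw":0},
  {"travel":[-0.98,0.025,0],"delta_rot":[0,0,0],"claw":0},
  {"travel":[-0.98,0.025,0],"delta_rot":[0,0,0],"claw":0},
  {"travel":[-0.98,0.025,0],"delta_rot":[0,0,0],"claw":0},
  {"travel":[-0.98,0.025,0],"delta_rot":[0,0,0],"claw":0},
  {"travel":[-0.98,0.025,0],"delta_rot":[0,0,0],"claw":0},
  {"travel":[-0.98,0.025,0],"delta_rot":[0,0,0],"claw":0},
])

```text
clock: 8.9
eef_pos: [0.5565, -0.0398, 0.2115]
orientation: [-2.308, -2.129, 0.003]
contact_force: [-0.4, 0.7, -1.8]
grip_width: 0.0177
```

Call:
step_arm([
  {"travel":[-0.98,0.025,0],"delta_rot":[0,0,0],"claw":0},
  {"travel":[-0.98,0.025,0],"delta_rot":[0,0,0],"claw":0},
  {"travel":[-0.98,0.025,0],"delta_rot":[0,0,0],"claw":0},
  {"travel":[-0.98,0.025,0],"delta_rot":[0,0,0],"claw":0},
  {"travel":[-0.98,0.025,0],"delta_rot":[0,0,0],"claw":0},
  {"travel":[-0.98,0.025,0],"delta_rot":[0,0,0],"claw":0},
  {"travel":[-0.98,0.025,0],"delta_rot":[0,0,0],"claw":0},
  {"travel":[0,0,1],"delta_rot":[0,0,0],"claw":0},
  {"travel":[0,0,1],"delta_rot":[0,0,0],"claw":0},
  {"travel":[0,0,1],"delta_rot":[0,0,0],"claw":0},
  {"travel":[0,0,0.8],"delta_rot":[0,0,0],"claw":0},
  {"travel":[0,0,0],"delta_rot":[0,0,0],"claw":0},
])

```text
clock: 10.1
eef_pos: [0.5474, -0.1753, 0.1336]
orientation: [-2.305, -2.127, 0.006]
contact_force: [-1.0, -0.4, -1.7]
grip_width: 0.0179
```

Run:
```python
from fit import *
s=snapshot('scene')
st=read_state();print(st['eef_pos'],st['grip_width'],st['contact_force'])
b=np.load('b.npy');e=st['eef_pos']
x0,y0,w,h=90,150,120,140;k=4.2
im=cv2.resize(s[y0:y0+h,x0:x0+w],None,fx=k,fy=k,interpolation=cv2.INTER_CUBIC)
for P,c in[(bp([hole(b[3],0)],b)[0],(255,0,0)),(e-[0,0,.054],(0,255,0)),(e-[0,0,.029],(255,255,0))]:
    p=proj(P,'scene')[0]; q=((p+.5-[x0,y0])*k).astype(int);print(q);cv2.drawMarker(im,tuple(int(v) for v in q),c,0,10,1)
cv2.imwrite('pics/h1.png',im[:,:,::-1])
```

```text
[ 0.54843806 -0.17576298  0.13511453] 0.017476440213799987 [-0.02051743 -0.36028495 -1.87554866]
[318 442]
[294 405]
[279 383]
```

View pics/h1.png

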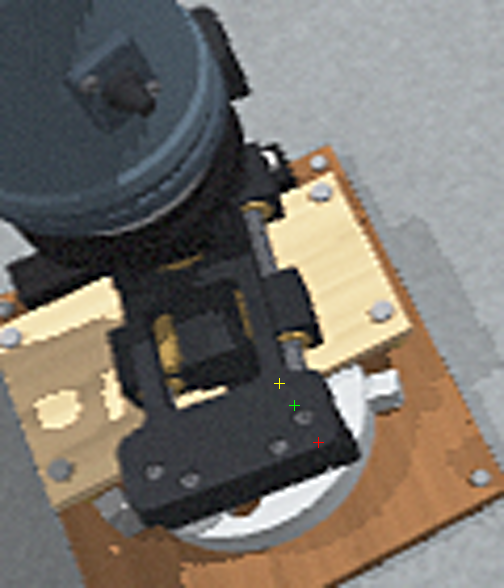

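The gripper is over the hole, with the bar hidden behind the finger. I'll go down slowly and watch force and height.

Call:
step_arm([
  {"travel":[0,0.07,0.9],"delta_rot":[0,0,0],"claw":0},
  {"travel":[0,0,0.9],"delta_rot":[0,0,0],"claw":0},
  {"travel":[0,0,0.2],"delta_rot":[0,0,0],"claw":0},
  {"travel":[0,0,0.2],"delta_rot":[0,0,0],"claw":0},
  {"travel":[0,0,0.2],"delta_rot":[0,0,0],"claw":0},
  {"travel":[0,0,0],"delta_rot":[0,0,0],"claw":0},
])

```text
clock: 10.75
eef_pos: [0.5514, -0.1763, 0.089]
orientation: [2.309, 2.13, 0.0]
contact_force: [-0.3, 0.5, -1.0]
grip_width: 0.018
```

Call:
step_arm([
  {"travel":[0,0,0.2],"delta_rot":[0,0,0],"claw":0},
  {"travel":[0,0,0.2],"delta_rot":[0,0,0],"claw":0},
  {"travel":[0,0,0],"delta_rot":[0,0,0],"claw":0},
])

```text
clock: 11.05
eef_pos: [0.5509, -0.1761, 0.0803]
orientation: [-2.309, -2.13, 0.001]
contact_force: [-0.4, -0.4, -1.5]
grip_width: 0.0179
```

Call:
step_arm([
  {"travel":[0,0,0.2],"delta_rot":[0,0,0],"claw":0},
  {"travel":[0,0,0.15],"delta_rot":[0,0,0],"claw":0},
  {"travel":[0,0,0],"delta_rot":[0,0,0],"claw":0},
])

```text
clock: 11.35
eef_pos: [0.5508, -0.1761, 0.0732]
orientation: [-2.309, -2.13, 0.001]
contact_force: [-0.1, 0.1, -0.9]
grip_width: 0.0175
```

Call:
step_arm([
  {"travel":[0,0,0.1],"delta_rot":[0,0,0],"claw":0},
  {"travel":[0,0,0],"delta_rot":[0,0,0],"claw":0},
  {"travel":[0,0,0.1],"delta_rot":[0,0,0],"claw":0},
  {"travel":[0,0,0],"delta_rot":[0,0,0],"claw":0},
])

```text
clock: 11.75
eef_pos: [0.5513, -0.1763, 0.0697]
orientation: [2.309, 2.13, 0.0]
contact_force: [-1.0, -0.0, -0.5]
grip_width: 0.0178
```

```bash
cat > arc.py <<'E'
from fit import *
import sys
# arc.py k j0 j1 n : tool-frame rows (fractions) for pin following hole k, relative
k,j0,j1,n=int(sys.argv[1]),float(sys.argv[2]),float(sys.argv[3]),int(sys.argv[4])
b=np.load('b.npy');st=read_state();M=R.from_rotvec(st['orientation']).as_matrix()
P=np.array([bp([hole(j,k)],b)[0] for j in np.linspace(j0,j1,n+1)])
d=np.diff(P,axis=0)@M/.02
print(st['eef_pos'],st['contact_force'],'start off',((P[0]-st['eef_pos'])@M/.02).round(2)[:2]);print(d[:,:2].round(2).tolist()); print(P[-1])
E
python3 arc.py 0 .1124 1.65 14
```

```text
[ 0.55129538 -0.17629795  0.06973357] [-0.96966113 -0.00638344 -0.50142237] start off [ 0.01 -0.08]
[[-0.16, 0.15], [-0.18, 0.13], [-0.19, 0.11], [-0.2, 0.09], [-0.21, 0.07], [-0.21, 0.04], [-0.22, 0.02], [-0.22, -0.0], [-0.22, -0.03], [-0.21, -0.05], [-0.21, -0.07], [-0.2, -0.1], [-0.19, -0.12], [-0.17, -0.14]]
[ 0.54757855 -0.23150737  0.037     ]
```

Call:
step_arm([
  {"travel":[-0.16,0.15,0],"delta_rot":[0,0,0],"claw":0},
  {"travel":[-0.18,0.13,0],"delta_rot":[0,0,0],"claw":0},
  {"travel":[-0.19,0.11,0],"delta_rot":[0,0,0],"claw":0},
  {"travel":[-0.2,0.09,0],"delta_rot":[0,0,0],"claw":0},
  {"travel":[-0.21,0.07,0],"delta_rot":[0,0,0],"claw":0},
  {"travel":[-0.21,0.04,0],"delta_rot":[0,0,0],"claw":0},
  {"travel":[-0.22,0.02,0],"delta_rot":[0,0,0],"claw":0},
  {"travel":[0,0,0],"delta_rot":[0,0,0],"claw":0},
])

```text
clock: 12.55
eef_pos: [0.5598, -0.205, 0.0697]
orientation: [-2.309, -2.127, 0.002]
contact_force: [-5.6, 1.8, 6.6]
grip_width: 0.0179
```

Call:
step_arm([
  {"travel":[-0.22,0,0],"delta_rot":[0,0,0],"claw":0},
  {"travel":[-0.22,-0.03,0],"delta_rot":[0,0,0],"claw":0},
  {"travel":[-0.21,-0.05,0],"delta_rot":[0,0,0],"claw":0},
  {"travel":[-0.21,-0.07,0],"delta_rot":[0,0,0],"claw":0},
  {"travel":[-0.2,-0.1,0],"delta_rot":[0,0,0],"claw":0},
  {"travel":[-0.19,-0.12,0],"delta_rot":[0,0,0],"claw":0},
  {"travel":[-0.17,-0.14,0],"delta_rot":[0,0,0],"claw":0},
  {"travel":[-0.15,-0.15,0],"delta_rot":[0,0,0],"claw":0},
  {"travel":[0,0,0],"delta_rot":[0,0,0],"claw":0},
])

```text
clock: 13.45
eef_pos: [0.5455, -0.2336, 0.0697]
orientation: [-2.308, -2.129, -0.002]
contact_force: [-2.5, 5.6, 3.7]
grip_width: 0.0175
```

Call:
step_arm([
  {"travel":[0.05,0,-0.5],"delta_rot":[0,0,0],"claw":0},
  {"travel":[0,0,-1],"delta_rot":[0,0,0],"claw":0},
  {"travel":[0,0,-1],"delta_rot":[0,0,0],"claw":0},
  {"travel":[0,0,-1],"delta_rot":[0,0,0],"claw":0},
  {"travel":[1,0,0],"delta_rot":[0,0,0],"claw":0},
  {"travel":[1,0,0],"delta_rot":[0,0,0],"claw":0},
  {"travel":[1,0,0],"delta_rot":[0,0,0],"claw":0},
  {"travel":[1,0,0],"delta_rot":[0,0,0],"claw":0},
  {"travel":[1,0,0],"delta_rot":[0,0,0],"claw":0},
  {"travel":[1,0,0],"delta_rot":[0,0,0],"claw":0},
  {"travel":[0,0,0],"delta_rot":[0,0,0],"claw":0},
  {"travel":[0,0,0],"delta_rot":[0,0,0],"claw":0},
])

```text
clock: 14.65
eef_pos: [0.5557, -0.115, 0.1403]
orientation: [2.308, 2.129, 0.0]
contact_force: [-0.8, 0.1, -1.2]
grip_width: 0.0177
```

Run:
```python
from fit import *
s=snapshot('scene');t=snapshot('top')
st=read_state();print(st['clock'],st['eef_pos'],st['grip_width'],st['contact_force'])
b=np.load('b.npy');e=st['eef_pos'];b[3]=1.62
o=[]
for im,n,x0,y0 in((s,'scene',80,160),(t,'top',330,130)):
    k=4;c=cv2.resize(im[y0:y0+140,x0:x0+98],None,fx=k,fy=k,interpolation=cv2.INTER_CUBIC)
    for P in bp([hole(b[3],5),hole(b[3],0),hole(b[3],4)],b).tolist()+[e-[0,0,.054]]:
        q=((proj(P,n)[0]+.5-[x0,y0])*k).astype(int);print(n,q);cv2.drawMarker(c,tuple(int(v) for v in q),(255,0,0),0,8,1)
    o.append(c)
cv2.imwrite('pics/h2.png',np.hstack(o)[:,:,::-1])
```

```text
14.75 [ 0.55531266 -0.11599774  0.14013264] 0.018031110093068032 [ 0.14727762 -0.08156762 -1.71911429]
scene [317 411]
scene [233 428]
scene [353 337]
scene [445 299]
top [193 247]
top [271 270]
top [138 302]
top [ 65 230]
```

View pics/h2.png

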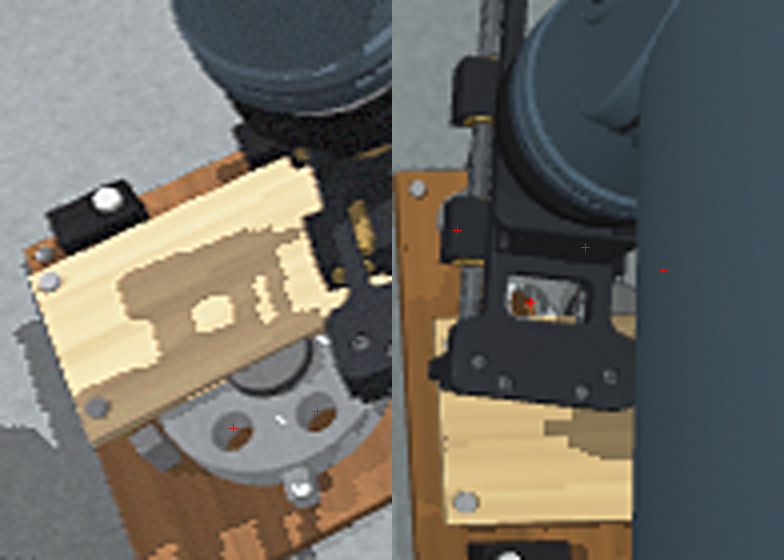

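The j=1.62 prediction matches: holes at (233,428) and (317,411), lug at (300,488). Next is hole k=5.

```bash
python3 arc.py 5 1.62 2.72 10
```

```text
[ 0.55531266 -0.11599774  0.14013264] [ 0.14727762 -0.08156762 -1.71911429] start off [-3.76  0.47]
[[-0.21, 0.06], [-0.22, 0.04], [-0.22, 0.02], [-0.22, -0.01], [-0.22, -0.03], [-0.21, -0.05], [-0.21, -0.08], [-0.2, -0.1], [-0.18, -0.12], [-0.17, -0.14]]
[ 0.54694105 -0.23210317  0.037     ]
```

Call:
step_arm([
  {"travel":[-0.94,0.11,0],"delta_rot":[0,0,0],"claw":0},
  {"travel":[-0.94,0.11,0],"delta_rot":[0,0,0],"claw":0},
  {"travel":[-0.94,0.11,0],"delta_rot":[0,0,0],"claw":0},
  {"travel":[-0.94,0.11,0],"delta_rot":[0,0,0],"claw":0},
  {"travel":[0,0,0],"delta_rot":[0,0,0],"claw":0},
  {"travel":[0,0,1],"delta_rot":[0,0,0],"claw":0},
  {"travel":[0,0,1],"delta_rot":[0,0,0],"claw":0},
  {"travel":[0,0,0.2],"delta_rot":[0,0,0],"claw":0},
  {"travel":[0,0,0.2],"delta_rot":[0,0,0],"claw":0},
  {"travel":[0,0,0.2],"delta_rot":[0,0,0],"claw":0},
  {"travel":[0,0,0],"delta_rot":[0,0,0],"claw":0},
])

```text
clock: 15.85
eef_pos: [0.5581, -0.1898, 0.0879]
orientation: [2.309, 2.13, 0.0]
contact_force: [0.4, -0.1, -1.8]
grip_width: 0.0175
```

Call:
step_arm([
  {"travel":[0,0,0.2],"delta_rot":[0,0,0],"claw":0},
  {"travel":[0,0,0.2],"delta_rot":[0,0,0],"claw":0},
  {"travel":[0,0,0.2],"delta_rot":[0,0,0],"claw":0},
  {"travel":[0,0,0.2],"delta_rot":[0,0,0],"claw":0},
  {"travel":[0,0,0],"delta_rot":[0,0,0],"claw":0},
])

```text
clock: 16.35
eef_pos: [0.5574, -0.1896, 0.071]
orientation: [-2.309, -2.129, 0.001]
contact_force: [0.3, -0.1, -2.6]
grip_width: 0.018
```

Call:
step_arm([
  {"travel":[-0.21,0.06,0],"delta_rot":[0,0,0],"claw":0},
  {"travel":[-0.22,0.04,0],"delta_rot":[0,0,0],"claw":0},
  {"travel":[-0.22,0.02,0],"delta_rot":[0,0,0],"claw":0},
  {"travel":[-0.22,-0.01,0],"delta_rot":[0,0,0],"claw":0},
  {"travel":[-0.22,-0.03,0],"delta_rot":[0,0,0],"claw":0},
  {"travel":[-0.21,-0.05,0],"delta_rot":[0,0,0],"claw":0},
  {"travel":[-0.21,-0.08,0],"delta_rot":[0,0,0],"claw":0},
  {"travel":[-0.2,-0.1,0],"delta_rot":[0,0,0],"claw":0},
  {"travel":[0,0,0],"delta_rot":[0,0,0],"claw":0},
])

```text
clock: 17.25
eef_pos: [0.5518, -0.225, 0.0719]
orientation: [2.31, 2.128, -0.001]
contact_force: [0.1, 0.6, -2.7]
grip_width: 0.0181
```

Call:
step_arm([
  {"travel":[-0.18,-0.12,0],"delta_rot":[0,0,0],"claw":0},
  {"travel":[-0.09,-0.07,0],"delta_rot":[0,0,0],"claw":0},
  {"travel":[0,0,0],"delta_rot":[0,0,0],"claw":0},
])

```text
clock: 17.55
eef_pos: [0.5477, -0.2294, 0.0718]
orientation: [2.309, 2.129, -0.001]
contact_force: [-0.3, 0.9, -1.9]
grip_width: 0.018
```

Call:
step_arm([
  {"travel":[-0.09,-0.07,0],"delta_rot":[0,0,0],"claw":0},
  {"travel":[-0.08,-0.07,0],"delta_rot":[0,0,0],"claw":0},
  {"travel":[0,0,0],"delta_rot":[0,0,0],"claw":0},
])

```text
clock: 17.85
eef_pos: [0.5456, -0.2313, 0.0719]
orientation: [2.308, 2.13, 0.002]
contact_force: [2.8, 2.8, -1.6]
grip_width: 0.0179
```

Call:
step_arm([
  {"travel":[-0.09,-0.07,0],"delta_rot":[0,0,0],"claw":0},
  {"travel":[-0.08,-0.07,0],"delta_rot":[0,0,0],"claw":0},
  {"travel":[0,0,0],"delta_rot":[0,0,0],"claw":0},
])

```text
clock: 18.15
eef_pos: [0.545, -0.232, 0.072]
orientation: [2.306, 2.132, 0.009]
contact_force: [9.8, 7.8, -4.3]
grip_width: 0.0175
```

Run:
```python
from fit import *
s=snapshot('scene')
st=read_state();print(st['clock'],st['eef_pos'],st['contact_force'])
b=np.load('b.npy');x0,y0,k=80,180,5
c=cv2.resize(s[y0:y0+120,x0:x0+135],None,fx=k,fy=k,interpolation=cv2.INTER_CUBIC)
for P in bp([hole(2.6,i) for i in(3,4,5)],b):
    q=((proj(P,'scene')[0]+.5-[x0,y0])*k).astype(int);print(q);cv2.drawMarker(c,tuple(int(v) for v in q),(255,0,0),0,8,1)
cv2.imwrite('pics/h3.png',c[:,:,::-1])
```

```text
18.2 [ 0.54505984 -0.23200575  0.07200553] [ 8.08820113  6.86773027 -4.7057024 ]
[440 315]
[402 409]
[298 437]
```

View pics/h3.png

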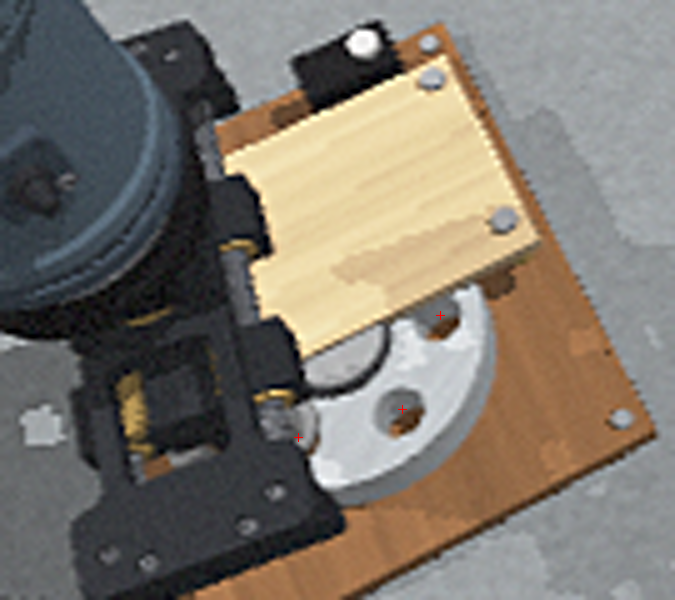

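Markers for j=2.6 sit on the holes at (402,409) and (440,315), and the force has risen: the collar is home. I'll back off to the middle of the hole, seat the bar and release.

Call:
step_arm([
  {"travel":[0.08,0.1,0],"delta_rot":[0,0,0],"claw":0},
  {"travel":[0.08,0.1,0],"delta_rot":[0,0,0],"claw":0},
  {"travel":[0,0,0.05],"delta_rot":[0,0,0],"claw":0},
  {"travel":[0,0,0],"delta_rot":[0,0,0],"claw":0},
  {"travel":[0,0,0.05],"delta_rot":[0,0,0],"claw":0},
  {"travel":[0,0,0],"delta_rot":[0,0,0],"claw":0},
])

```text
clock: 18.8
eef_pos: [0.5462, -0.2325, 0.0698]
orientation: [2.309, 2.129, 0.0]
contact_force: [1.9, 2.5, -0.4]
grip_width: 0.0175
```

Call:
step_arm([
  {"travel":[0.1,0.09,-0.05],"delta_rot":[0,0,0],"claw":0},
  {"travel":[0.1,0.09,0],"delta_rot":[0,0,0],"claw":0},
  {"travel":[0,0,0.05],"delta_rot":[0,0,0],"claw":0},
  {"travel":[0,0,0],"delta_rot":[0,0,0],"claw":0},
])

```text
clock: 19.2
eef_pos: [0.5498, -0.2285, 0.0698]
orientation: [-2.309, -2.13, 0.0]
contact_force: [0.1, 0.6, -0.9]
grip_width: 0.0176
```

Call:
step_arm([
  {"travel":[0,0,0.05],"delta_rot":[0,0,0],"claw":0},
  {"travel":[0,0,0],"delta_rot":[0,0,0],"claw":0},
])

```text
clock: 19.4
eef_pos: [0.5498, -0.2285, 0.0696]
orientation: [-2.309, -2.13, -0.0]
contact_force: [-3.2, 2.5, 10.8]
grip_width: 0.0176
```

Call:
step_arm([
  {"travel":[0,0,-0.03],"delta_rot":[0,0,0],"claw":10},
  {"travel":[0,0,0],"delta_rot":[0,0,0],"claw":30},
  {"travel":[0,0,0],"delta_rot":[0,0,0],"claw":60},
  {"travel":[0,0,0],"delta_rot":[0,0,0],"claw":60},
  {"travel":[0,0,0],"delta_rot":[0,0,0],"claw":60},
  {"travel":[0,0,0],"delta_rot":[0,0,0],"claw":60},
  {"travel":[0,0,0],"delta_rot":[0,0,0],"claw":60},
])

```text
clock: 20.1
eef_pos: [0.5499, -0.2285, 0.0693]
orientation: [-2.309, -2.13, 0.0]
contact_force: [0.1, 0.3, -0.4]
grip_width: 0.0529
```

Call:
step_arm([
  {"travel":[0,0,-0.5],"delta_rot":[0,0,0],"claw":60},
  {"travel":[0,0,-1],"delta_rot":[0,0,0],"claw":60},
  {"travel":[0,0,-1],"delta_rot":[0,0,0],"claw":60},
  {"travel":[0,0,-1],"delta_rot":[0,0,0],"claw":60},
  {"travel":[0,0,-1],"delta_rot":[0,0,0],"claw":60},
  {"travel":[0.5,-1,-1],"delta_rot":[0,0,0],"claw":60},
  {"travel":[1,-1,0],"delta_rot":[0,0,0],"claw":60},
  {"travel":[1,-1,0],"delta_rot":[0,0,0],"claw":60},
  {"travel":[1,-1,0],"delta_rot":[0,0,0],"claw":60},
  {"travel":[1,-1,0],"delta_rot":[0,0,0],"claw":60},
  {"travel":[1,-1,0],"delta_rot":[0,0,0],"claw":60},
  {"travel":[1,-1,0],"delta_rot":[0,0,0],"claw":60},
])

```text
clock: 21.3
eef_pos: [0.4203, -0.0869, 0.18]
orientation: [2.309, 2.129, 0.001]
contact_force: [-0.4, 0.3, 0.8]
grip_width: 0.0529
```

Call:
step_arm([
  {"travel":[1,0,0],"delta_rot":[0,0,0],"claw":60},
  {"travel":[1,0,0],"delta_rot":[0,0,0],"claw":60},
  {"travel":[1,0,0],"delta_rot":[0,0,0],"claw":60},
  {"travel":[1,0,0],"delta_rot":[0,0,0],"claw":60},
  {"travel":[0,0,0],"delta_rot":[0,0,0],"claw":60},
  {"travel":[0,0,0],"delta_rot":[0,0,0],"claw":60},
])

```text
clock: 21.9
eef_pos: [0.4275, -0.0082, 0.1798]
orientation: [2.308, 2.13, 0.001]
contact_force: [-0.7, -0.3, 0.3]
grip_width: 0.0529
```

Run:
```python
from fit import *
s=snapshot('scene');t=snapshot('top')
st=read_state();print(st['clock'],st['eef_pos'],st['contact_force'])
b=np.load('b.npy');o=[]
for im,n,x0,y0 in((s,'scene',85,180),(t,'top',330,140)):
    k=4;c=cv2.resize(im[y0:y0+130,x0:x0+98],None,fx=k,fy=k,interpolation=cv2.INTER_CUBIC)
    for P in bp([hole(2.6,3),hole(2.6,4),hole(2.6,5,.112)],b):
        q=((proj(P,n)[0]+.5-[x0,y0])*k).astype(int);print(n,q);cv2.drawMarker(c,tuple(int(v) for v in q),(255,0,0),0,8,1)
    o.append(c)
cv2.imwrite('pics/h4.png',np.hstack(o)[:,:,::-1])
```

```text
22.0 [ 0.42731445 -0.00894866  0.17958669] [-0.11451965  0.17832452 -0.86847808]
scene [332 252]
scene [302 327]
scene [166 294]
top [136 268]
top [188 209]
top [326 200]
```

View pics/h4.png

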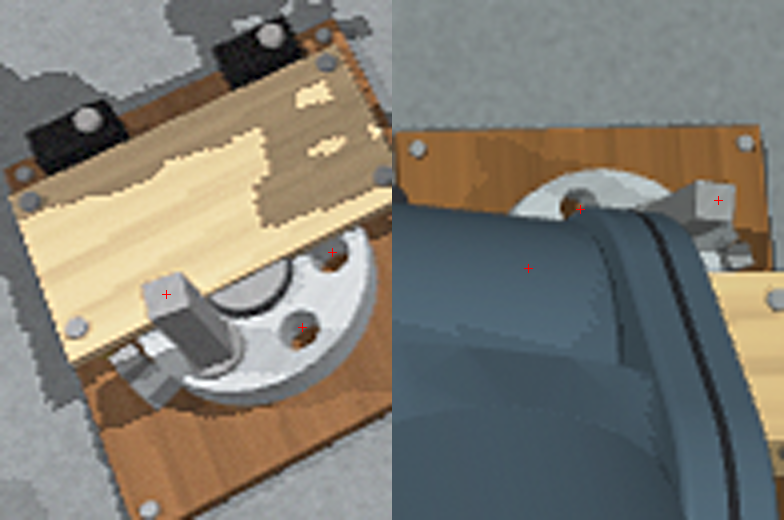

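The bar stands upright: its top shows at (166,290) in the scene crop, where I predicted it. The lug is against the stop block at about (150,375), and the holes match j≈2.6.

```bash
python3 -c "
from station import *
print(job_done())"
```

```text
the job is handed in; nothing more can be done
None
```

I tightened the collar to its stop with the turning bar in two swings, and handed the job in at about 22 s of the 48 s allowed. `job_done` gave no verdict.

1. **First swing:** I took the bar from the block and put its pin into hole k=0. The swing turned the collar from about 0.11 to 1.62 rad.
2. **Second swing:** I lifted the bar out, put it into hole k=5 and swung until the wrist force rose to about 12 N. I took that as the lug meeting the stop.
3. **Release:** I moved the bar back to the middle of the hole and lowered it until the flange met the collar at about 11 N. Then I let go and moved the arm clear.

**Last checks:**
- **Collar:** the two visible holes sit within about 1.5 mm of where they should be at 2.6 rad. The lug shows against the stop block.
- **Bar:** it stands upright and released, its top within about 1 pixel of the predicted place for a fully seated pin. I estimate the tip at about 17 mm above the table, from the gripper height and the seating contact; I did not measure it directly.
- **Disagreement:** none of the checks failed or disagreed. The arm hid part of the collar in the last top view, so the scene camera carried that check.

I viewed 9 pictures.

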